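Scan a labelled jar at a refill-shop counter

ROBOT

A 6-joint arm with a two-finger parallel gripper is mounted at the origin on the work surface. World frame = base frame: x ahead of the robot, y to its left, z up, the work surface at z = 0. Lengths are in mm, angles in rad, forces in N, time in s.
With the tool pointing down it reaches from about 350 to 875 mm from the base axis. Payload 4.2 kg.
Tool frame: the origin (TCP) lies at the very end of the fingers, on their centre line; the grasp point (between the pads) lies 19 mm behind it; z points along the fingers, y is the line along which they close (so a half turn about z gives the same grasp; the last joint's range is limited). The gripper opens to 85 mm and grips with 20 to 120 N. Pads are 22 mm wide; open, the fingers measure 114 mm over their backs; the gripper's body (76 mm by 85 mm) begins 54 mm behind the grasp point. The pads swing forward as they close: fully open they stand 13 mm farther back than shut.
Start: joints at [-0.988, 0.385, 0.008, 0, -1.194, -0.259], TCP at [198.872, -592.494, 231.312] pointing down, gripper open.
Joint ranges: [-3.14, 3.14], [-1.21, 2.06], [-1.07, 1.41], [-3.16, 2.05], [-2.99, -0.16], [-3.1, 3.1]. Speed limits (rad/s): [2.79, 2.79, 3.14, 3.14, 3.14, 3.14].

INTERFACE

Orientations are given as a unit quaternion [x, y, z, w].
In Python, from bench import arm gives the robot as it stands.
- The arm moves only by the tool servo_tool, never from a script. Its argument "rows" is a list that holds one entry, the list of rows, each a list of 7 numbers: the finger opening in mm, from 0 to 85.4, then the shift along the tool's x, y, z in mm, then the turn, a rotation vector about the tool's x, y, z in rad. A call has 1 to 10 rows; each row is the pose to reach, as a shift and turn from the pose commanded when the call began, along the tool's axes at that moment; what a row does not reach only later rows make up. A row lasts 1/8 s, in which the tool goes at most 62.5 mm and 10.7 degrees, less where a joint would pass 70% of its speed; a pose out of reach is approached as far as the arm can. A call with a gripper value outside its range is refused whole. The fingers move at their own pace and stop on an object; the grip force is fixed at half the most. Time passes only in rows, so rows that repeat a pose let the fingers close. It gives the time, the measured TCP pose, the force, the opening and the grip force at its end, in the units of the state.
- arm.read_state(): the state, without advancing time (a new reading comes with each control period).
- arm.get_image(name): name is "scene" or "top"; returns the picture (400x640x3 uint8, red, green, blue); there is no depth.
- arm.camera_params(name): a dict with "intrinsics" (3x3 intrinsics, pixels), "R" (3x3) and "t" (3): a world point X has camera coordinates R X + t. Camera axes: x right, y down, z forward; pixel columns grow to the right and rows downward; lengths in mm; the calibration is good to about 2 mm. A picture is of the moment at which its call begins. camera_params takes no time and is no camera call.
- arm.job_done(): hands the job in; it is judged then, once.
The state is a dict: "clock": time; "joints": joint angles; "joint_vel": joint speeds; "joint_efforts": joint torques, N m; "position": TCP position; "ee_rot": TCP orientation; "contact_force": force on the tool from outside, world axes, zero at the start; "wrist_torque": the same for the moment, N m; "gripper_width": finger opening in mm; "grasp_force": force on a finger pad.
Only numpy, scipy, OpenCV 4.12 (cv2) and the standard library are available. Lean on these libraries where they do the work, as an engineer would, in place of code of your own. Each camera call takes 0.05 s, during which the arm holds its last target. There are 200 camera calls.

TASK

Book the labelled jar in: set it down upright in the middle of the scanning stand's round rubber pad, with its paper label facing the scanner's window, and let go of it. Then take hold of the scanner's handle, squeeze the trigger right home, keep it squeezed for a second and let it spring back. Leave the jar standing on the pad, do not drop it or tip it over, and do not push the other things on the counter about.

Things in the scene. Friction and masses are not known exactly. Their poses are not given: they have to be found in the camera images.
- scanner: Scanning stand, fixed: flat steel base 130 x 300 x 4 mm with a cradle holding a grey pistol-shaped bar-code scanner on its side (pistol outline seen from above). Origin: on the counter under the middle of the head; +y is where it looks (to the pad), z up; the handle sticks out to -x. Head: x +-25, y -60 to 60, z 40 to 110 mm; black flared nose with the window at +y.
- trigger (a joint): The trigger, a black blade 47 mm long, 8 mm thick, 20 mm tall on the front of the handle next to the head, hinged on a vertical pin at its head end. 0 = let go (a spring holds it out), 0.24 rad = squeezed right home, a stop 2 mm short of the handle. The spring takes about 4 N to start and 9 N at the end, 35 mm from the pin, and brings it back when let go.
- trigger_face (a point): Point on the outer face of the trigger's blade, 32 mm from its pin, 75 mm above the counter; moves with the trigger. Let go, it is 51 mm from the back of the handle; squeezed home, 44 mm.
- grip_back (a point): Point on the handle's back (side away from the trigger), opposite trigger_face, 75 mm above the counter. The handle is 30 mm tall (z 60 to 90), 34 mm deep, starts 22 mm from the head's middle, is 100 mm long, with 55 mm of air below. It leans: its free end points along (-0.980, -0.199, 0), its trigger side faces (-0.199, 0.980, 0) in the scanner's frame; squeeze along the latter.
- pad (a point): Centre of the top of the round black rubber pad, 100 mm in diameter, on the stand's base in front of the window, 6 mm above the counter; the window is 104 mm away from it.
- aim (a point): Point 33 mm from the pad's centre straight towards the window, 53 mm above the counter: where the middle of the label is when the jar stands on the pad's centre facing the window.
- jar: The labelled jar: round glass, 66 mm in diameter up to 80 mm, narrowing to a 42 mm neck (94 to 108 mm above its foot), with a cork stopper 46 mm in diameter on top (108 to 134 mm; grasp it there); red-brown contents; 0.27 to 0.53 kg. The only jar with a paper label, which is on its -y side. Origin: centre of its underside, z up. When right on the pad its axes are parallel to the scanner's.
- label (a point): Middle of the paper label (50 mm high, black bars), on the jar's surface, 33 mm from its axis on its -y side, 47 mm above its foot. A paper strip 12 mm wide runs from the label up over the cork to just past its middle, so the label's side is seen from above.
- low_jar: Bystander: wide low glass jar with a glass knob lid, 84 mm in diameter, 132 mm high. Origin under its centre.
- tall_bottle: Bystander: tall glass jar without label, with cork stopper, 68 mm in diameter, 162 mm high. Origin under its centre.
- canister: Bystander: white canister with blue lid, 96 mm in diameter, 112 mm high. Origin under its centre.
- bowl: Bystander: white bowl, 110 mm in diameter, 50 mm high. Origin under its centre.
- label_roll: Bystander: roll of paper labels standing on its end, 60 mm in diameter, 40 mm high. Origin under its centre.
- spoon: Bystander: wooden spoon 200 mm long, lying between stand and robot. Origin under its middle.
- lentil_jar: Bystander: glass jar with orange contents and brass lid, 90 mm in diameter, 116 mm high. Origin under its centre.

How it is judged:
By the outcome, as a careful person would: the job done as asked, in the order asked, and still so for the second after the job is handed in, with the robot touching nothing.
It also fails if it takes over 50 s, if anything falls off the work surface, if the arm or the gripper's body presses on something with over 40 N, if the wrist force passes 120 N, or if a joint passes its speed limit or range.

## Working session

There is one attempt and no reset: what is moved stays moved. The work goes in short steps, Python scripts to look and compute and a tool call to move; the robot and the scene stay as the last step left them, time stands still between calls to the robot, and variables do not carry over. Pictures are saved under pics/ and viewed, at most 13 in all, crops included, and the job is handed in when it is done.

Besides the shell and the picture viewer there is one more tool, called after "Emit:" by a JSON object that holds its "method" and its "body", one argument or row to a line. servo_tool: Moves the arm, as the interface text tells. Its arguments: {"type":"object","properties":{"rows":{"type":"array"}},"required":["rows"]}

```bash
mkdir -p pics; ls; python3 - <<'E'
from bench import arm
import cv2,json
s=arm.read_state();print(s['clock'],s['position'],s['ee_rot'],s['gripper_width'])
for n in("scene","top"):
    cv2.imwrite(f"pics/{n}0.png",arm.get_image(n)[:,:,::-1]); p=arm.camera_params(n);print(n,p)
E
```

```text
pics
0.0 [ 198.69590961 -591.97167745  230.19450043] [-1.61098385e-01  9.86937735e-01  1.07950217e-03 -2.29198067e-04] 85.27410095241711
scene {'intrinsics': array([[427.18257839,   0.        , 323.95516087],
       [  0.        , 427.18257839, 198.15101278],
       [  0.        ,   0.        ,   1.        ]]), 'R': array([[ 0.82977737,  0.55796819, -0.01187507],
       [ 0.28281562, -0.43873976, -0.85294944],
       [-0.48112872,  0.70439969, -0.52185844]]), 't': array([-437.53533183, -117.91628446, 1417.85199838])}
top {'intrinsics': array([[370.58389048,   0.        , 318.08415498],
       [  0.        , 370.58389048, 202.45888762],
       [  0.        ,   0.        ,   1.        ]]), 'R': array([[ 0.02239424, -0.99942407,  0.02549572],
       [-0.9800489 , -0.02698352, -0.19691634],
       [ 0.1974909 , -0.02057726, -0.98008873]]), 't': array([-59.58484964, 572.84646033, 897.76730939])}
```

View pics/scene0.png

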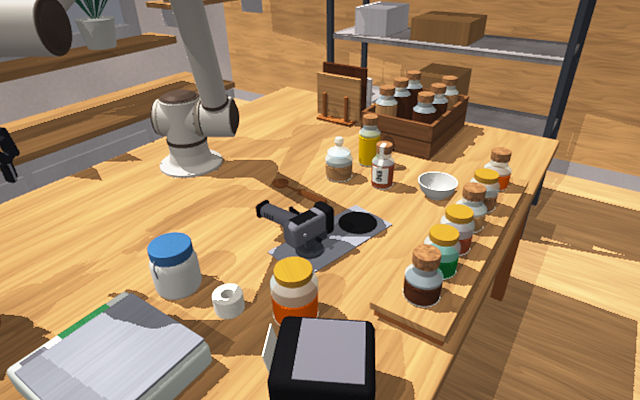

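View pics/top0.png

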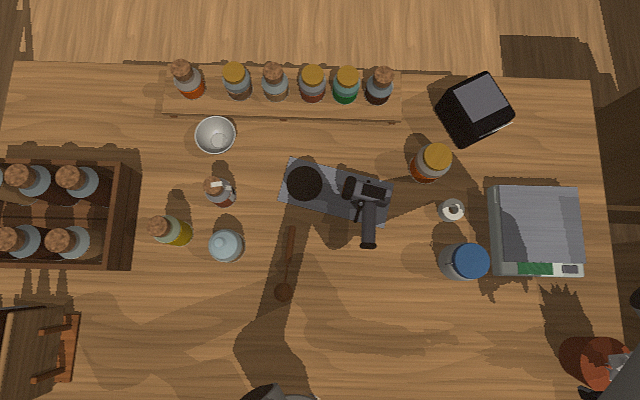

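The scene view shows the labelled jar at about (383,165), the pad at (358,222) and the scanner at (308,225). In the top view the cork is at about (215,184), the pad at (304,182), the handle end at (369,245) and the trigger near (358,212).

```bash
cat > h.py <<'E'
import numpy as np,cv2
from bench import arm
P={n:arm.camera_params(n) for n in("scene","top")}
def ray(n,uv,z):
    p=P[n];d=p['R'].T@np.linalg.solve(p['intrinsics'],[uv[0],uv[1],1.]);c=-p['R'].T@p['t']
    return c+d*(z-c[2])/d[2]
def proj(n,X):
    p=P[n];c=p['intrinsics']@(p['R']@np.array(X,float)+p['t']);return c[:2]/c[2]
E
python3 - <<'E'
from h import *
t=cv2.imread('pics/top0.png');s=cv2.imread('pics/scene0.png')
a=cv2.resize(t[140:260,190:400],None,fx=3.8,fy=3.8,interpolation=cv2.INTER_CUBIC)
cv2.imwrite('pics/topc.png',a)
b=cv2.resize(s[130:270,250:450],None,fx=4,fy=4,interpolation=cv2.INTER_CUBIC);cv2.imwrite('pics/scc.png',b)
for n,im,r in(("top",t,(270,150,335,215)),("scene",s,(335,205,385,240))):
    x0,y0,x1,y1=r;m=(im[y0:y1,x0:x1].max(2)<40).astype('u1')
    m=cv2.morphologyEx(m,cv2.MORPH_OPEN,np.ones((5,5)))
    k,l,st,c=cv2.connectedComponentsWithStats(m);i=1+st[1:,4].argmax()
    ct=max(cv2.findContours((l==i).astype('u1'),0,1)[0],key=len)+[x0,y0]
    e=cv2.fitEllipse(ct);W=np.array([ray(n,q[0],6) for q in ct]);(cx,cy),rr=cv2.minEnclosingCircle(W[:,:2].astype('f4'))
    print(n,e,st[i],ray(n,e[0],6),cx,cy,rr)
E
```

```text
top ((311.8053894042969, 193.2269287109375), (7.586465358734131, 17.6398868560791), 51.278587341308594) [ 35  37  15  13 108] [609.8380603  -28.62981507   6.        ] 610.5540771484375 -29.215517044067383 25.506017684936523
scene ((357.21685791015625, 222.32762145996094), (20.724525451660156, 36.93814468383789), 92.3962173461914) [  4   7  37  22 643] [638.02103118 -11.0432477    6.        ] 637.2879638671875 -9.356014251708984 48.82970428466797
```

View pics/topc.png

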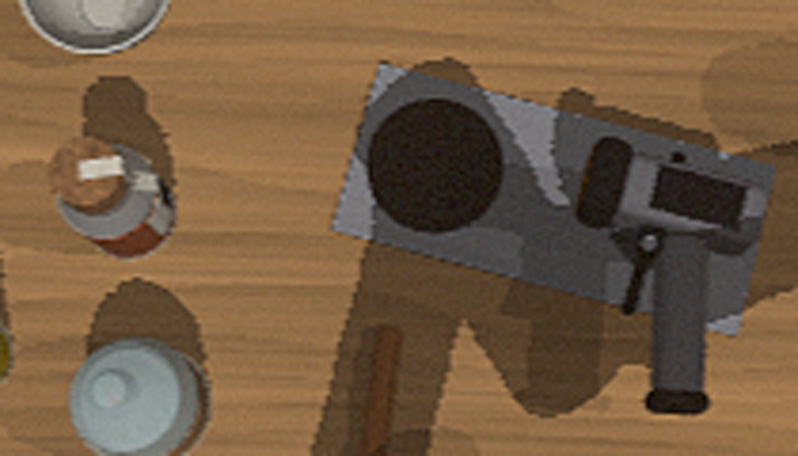

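View pics/scc.png

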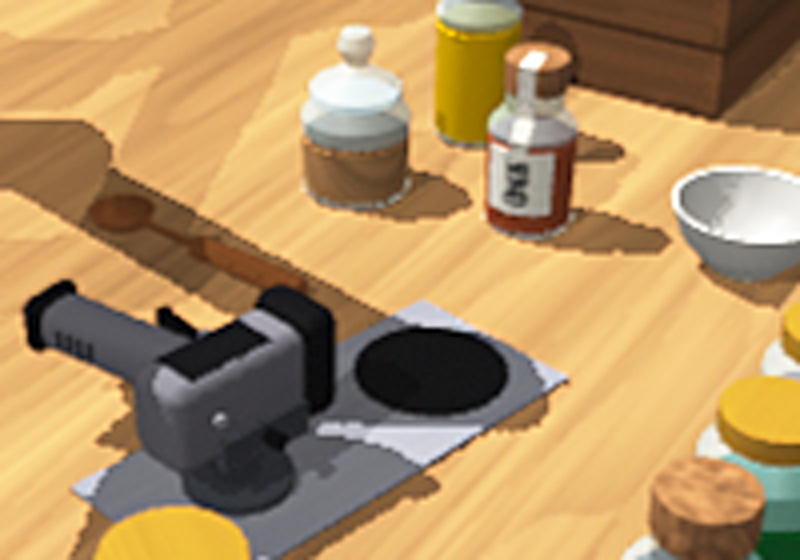

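The crops show: the pad is clean at top-crop (436,165). The stand base's corners are at (380,62), (332,230), (775,165) and (740,335). The paper strip runs on the cork from (80,172) to (122,165), so the label faces roughly image right (world -y). The handle's end is at (677,402).

```bash
python3 - <<'E'
from h import *
T=lambda x,y,z:ray("top",(x/3.8+190-.37,y/3.8+140-.37),z)
S=lambda x,y,z:ray("scene",(x/4+250-.37,y/4+130-.37),z)
print("pad",T(436,165,6)[:2],S(432,371,6)[:2])
c=[T(x,y,4)[:2] for x,y in((380,62),(332,230),(740,335),(775,165))];print("corners",*c)
for i in range(4):
    d=c[i]-c[i-1];print(np.linalg.norm(d),np.degrees(np.arctan2(d[1],d[0])))
print("cent",np.mean(c,0))
c=[S(x,y,4)[:2] for x,y in((425,300),(568,380),(73,490))];print("scorners",*c)
for a,b in((0,2),(0,1)):
    d=c[b]-c[a];print(np.linalg.norm(d),np.degrees(np.arctan2(d[1],d[0])))
print("cork",T(86,173,134)[:2],S(541,62,134)[:2])
a,b=T(80,169,134)[:2],T(122,165,134)[:2];d=b-a;print("strip top",a,b,np.degrees(np.arctan2(d[1],d[0])))
a,b=S(545,52,134)[:2],S(530,71,134)[:2];d=b-a;print("strip sc",a,b,np.degrees(np.arctan2(d[1],d[0])))
for n in P: p=P[n]; print(n,-p['R'].T@p['t'])
t=cv2.imread('pics/top0.png');
# paper (white) and cork masks
x0,y0=195,165;r=t[y0:215,x0:242];hsv=cv2.cvtColor(r,cv2.COLOR_BGR2HSV)
w=((hsv[...,1]<60)&(hsv[...,2]>150)).astype('u1')
k,l,st,ce=cv2.connectedComponentsWithStats(w)
for i in range(1,k):
    if st[i,4]>5:
        ct=cv2.findContours((l==i).astype('u1'),0,1)[0][0]+[x0,y0];print(st[i],ce[i]+[x0,y0],cv2.minAreaRect(ct))
# other objects tops
for n,uv,z in(("low_jar",(226,245),66),("tall",(165,230),140),("bowl",(215,135),50)):print(n,ray("top",uv,z)[:2])
# handle
print("handle end top z90",T(677,393,90)[:2],T(679,240,90)[:2])
E
```

```text
pad [637.9082195   -7.46822775] [639.03124543 -10.67056558]
corners [715.18094615  35.97307966] [588.29419064  65.55926311] [ 520.12883402 -227.04761244] [ 645.5629852  -254.29987744]
298.5046902693418 76.51314134137527
130.29041013965588 166.87485369780586
300.4418403984748 -103.11367131084052
128.36047767610773 -12.257782337455328
cent [617.291739   -94.95378678]
scorners [590.59623524  63.50103894] [715.59279105  30.34260308] [ 522.43586559 -228.72637798]
300.07115688396675 -103.12918257497545
129.31983928510908 -14.856937599965892
cork [593.74249724 208.36809214] [602.13511232 197.61849771]
strip top [596.20378458 212.28984506] [599.52959974 186.41829082] -82.67474262922352
strip sc [596.75302595 214.3877067 ] [602.5553661  180.12074303] -80.38940658305984
scene [1078.57480218 -806.33826695  634.14564683]
top [385.45102917 -25.6195272  994.21361244]
[16 16 11  6 52] [216.03846154 183.67307692] ((216.0299835205078, 183.7100067138672), (4.525484085083008, 10.60660171508789), 81.8698959350586)
[31 21  5  4 19] [228.10526316 187.57894737] ((228.0, 187.5), (3.0, 4.0), 90.0)
low_jar [458.51171137 181.05249657]
tall [483.51590301 306.01038407]
bowl [752.34755715 234.75788758]
handle end top z90 [ 469.82183874 -168.35553066] [ 570.2692114  -170.08720261]
```

```bash
python3 - <<'E'
from h import *
a=np.linspace(0,2*np.pi,90)
def ext(n,x,y,zs,r):
    q=np.array([proj(n,(x+r*np.cos(t),y+r*np.sin(t),z)) for z in zs for t in a])
    q=(q-[190,140]+.37)*3.8 if n=="top" else (q-[250,130]+.37)*4
    return q.min(0).round(),q.max(0).round()
for x,y in((597,203),(594,207)):
    print(x,y,"cork top",ext("top",x,y,(108,134),23),"scene",ext("scene",x,y,(108,134),23),"body sc",ext("scene",x,y,(0,80),33))
t=cv2.imread('pics/top0.png')[170:210,198:240];s=cv2.imread('pics/scene0.png')[136:194,366:400]
o=np.hstack([cv2.resize(t,(378,360),interpolation=0),cv2.resize(s,(340,580),interpolation=0)[:360]])
cv2.imwrite('pics/j.png',o)
E
```

```text
597 203 cork top (array([ 58., 133.]), array([141., 213.])) scene (array([503.,  44.]), array([571., 105.])) body sc (array([482., 106.]), array([580., 245.]))
594 207 cork top (array([ 51., 137.]), array([135., 217.])) scene (array([502.,  42.]), array([570., 102.])) body sc (array([481., 104.]), array([578., 242.]))
```

View pics/j.png

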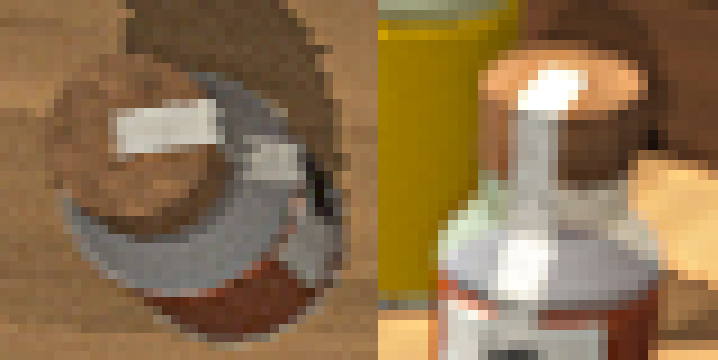

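```bash
cat >> h.py <<'E'
from scipy.spatial.transform import Rotation as Ro
def go(x,y,z,yaw=None):
    s=arm.read_state();R=Ro.from_quat(s['ee_rot']);M=R.as_matrix();p=np.array(s['position'])
    print('t',s['clock'],'pos',p.round(1),'yawy',np.degrees(np.arctan2(M[1,1],M[0,1])).round(2),'tilt',M[:,2].round(4),'w',s['gripper_width'],'F',np.round(s['contact_force'],1))
    if yaw is None:T=R
    else:
        a=np.radians(yaw);yv=np.array([np.cos(a),np.sin(a),0]);zv=np.array([0,0,-1.]);T=Ro.from_matrix(np.c_[np.cross(yv,zv),yv,zv])
    print('shift',(M.T@(np.array([x,y,z])-p)).round(1),'turn',(R.inv()*T).as_rotvec().round(4))
E
python3 -c "
from h import *
go(595,208,230,108.5);go(595,208,106,108.5)"
```

```text
t 0.1 pos [ 198.7 -592.   230.4] yawy 108.54 tilt [-7.0e-04  1.8e-03 -1.0e+00] w 85.31597842530246 F [0.1 0.7 0.4]
shift [-630.2  632.5    1.5] turn [ 0.0019 -0.0001  0.0007]
t 0.1 pos [ 198.7 -592.   230.4] yawy 108.54 tilt [-7.0e-04  1.8e-03 -1.0e+00] w 85.31597842530246 F [0.1 0.7 0.4]
shift [-630.2  632.2  125.5] turn [ 0.0019 -0.0001  0.0007]
```

Emit:
{"method": "servo_tool", "body": {
  "rows": [
    [[85,-315,316,0,0,0,0],[85,-315,316,0,0,0,0],[85,-315,316,0,0,0,0],[85,-315,316,0,0,0,0],[85,-315,316,0,0,0,0],[85,-315,316,0,0,0,0],[85,-315,316,0,0,0,0],[85,-315,316,0,0,0,0],[85,-315,316,0,0,0,0]]
  ]
}}

```text
clock: 1.23
position: [396.9, -192.2, 231.1]
ee_rot: [-0.162, 0.987, 0.0, -0.0]
contact_force: [-0.1, -0.9, 0.0]
gripper_width: 85.3
grasp_force: 0.0
```

Emit:
{"method": "servo_tool", "body": {
  "rows": [
    [[85,-315,316,0,0,0,0],[85,-315,316,0,0,0,0],[85,-315,316,0,0,0,0],[85,-315,316,0,0,0,0],[85,-315,316,0,0,0,0],[85,-315,316,0,0,0,0],[85,-315,316,0,0,0,0],[85,-315,316,0,0,0,0],[85,-315,316,0,0,0,0],[85,-315,316,0,0,0,0]]
  ]
}}

```text
clock: 2.48
position: [594.8, 204.9, 231.4]
ee_rot: [-0.16, 0.987, -0.0, -0.0]
contact_force: [0.2, -0.0, 0.5]
gripper_width: 85.0
grasp_force: 0.0
```

```bash
python3 -c "
from h import *
go(595,208,230,108.5)
cv2.imwrite('pics/a_t.png',cv2.resize(arm.get_image('top')[120:270,160:330,::-1],None,fx=3,fy=3)); cv2.imwrite('pics/a_s.png',arm.get_image('scene')[:,:,::-1])
"
```

```text
t 2.475 pos [594.8 204.9 231.4] yawy 108.42 tilt [-5.e-04 -3.e-04 -1.e+00] w 84.97908739288013 F [ 0.2 -0.   0.5]
shift [-1.2  2.8  1.4] turn [-0.0001 -0.0006 -0.0015]
```

Emit:
{"method": "servo_tool", "body": {
  "rows": [
    [[85,-1,2.8,50,0,0,0],[85,-1,2.8,90,0,0,0],[85,-1,2.8,115,0,0,0],[85,-1,2.8,129,0,0,0],[85,-1,2.8,129,0,0,0],[85,-1,2.8,129,0,0,0]]
  ]
}}

```text
clock: 3.32
position: [596.0, 210.3, 103.9]
ee_rot: [-0.161, 0.987, 0.0, 0.001]
contact_force: [0.6, 1.0, -0.8]
gripper_width: 84.6
grasp_force: 0.0
```

```bash
python3 -c "
from h import *
go(595,208,102,108.5)
t=arm.get_image('top')[150:230,180:260,::-1];s=arm.get_image('scene')[110:200,335:425,::-1]
cv2.imwrite('pics/b.png',np.hstack([cv2.resize(t,(400,400)),cv2.resize(s,(400,400))]))
"
```

```text
t 3.325 pos [596.  210.3 103.9] yawy 108.56 tilt [ 0.0025  0.0012 -1.    ] w 84.63389225789948 F [ 0.6  1.  -0.8]
shift [ 1.7 -1.9  1.9] turn [0.0003 0.0027 0.001 ]
```

View pics/b.png

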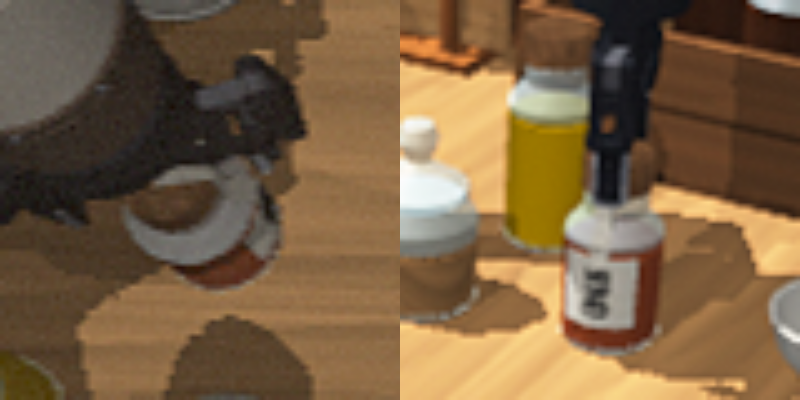

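The picture shows the fingers straddling the cork: the near finger is in front of it at scene-crop (610,130) and nothing else is touched. I'll close and then lift.

Emit:
{"method": "servo_tool", "body": {
  "rows": [
    [[70,1,-1.5,0,0,0,0],[60,1,-1.5,0,0,0,0],[52,1,-1.5,0,0,0,0],[48,1,-1.5,0,0,0,0],[44,1,-1.5,0,0,0,0],[40,1,-1.5,0,0,0,0],[38,1,-1.5,0,0,0,0],[38,1,-1.5,0,0,0,0]]
  ]
}}

```text
clock: 4.42
position: [594.9, 208.9, 102.8]
ee_rot: [-0.161, 0.987, 0.0, 0.001]
contact_force: [-1.9, 4.3, 4.5]
gripper_width: 44.3
grasp_force: 60.6
```

Emit:
{"method": "servo_tool", "body": {
  "rows": [
    [[38,0,0,-10,0,0,0],[38,0,0,-30,0,0,0],[38,0,0,-50,0,0,0],[38,0,0,-60,0,0,0],[38,0,0,-60,0,0,0]]
  ]
}}

```text
clock: 5.05
position: [594.5, 207.9, 162.2]
ee_rot: [-0.161, 0.987, -0.0, -0.0]
contact_force: [0.9, 0.5, -3.8]
gripper_width: 44.7
grasp_force: 62.0
```

```bash
python3 -c "
from h import *
go(638.3,-9,165,86.3)
t=arm.get_image('top')[150:230,180:260,::-1];s=arm.get_image('scene')[90:190,335:425,::-1]
cv2.imwrite('pics/c.png',np.hstack([cv2.resize(t,(400,400)),cv2.resize(s,(400,444))[:400]]))
"
```

```text
t 5.05 pos [594.5 207.9 162.2] yawy 108.52 tilt [-4.e-04 -1.e-04 -1.e+00] w 44.694178058879146 F [ 0.9  0.5 -3.8]
shift [  27.3 -219.6   -2.8] turn [-1.000e-04 -5.000e-04  3.878e-01]
```

Emit:
{"method": "servo_tool", "body": {
  "rows": [
    [[38,3,-22,0,0,0,0.04],[38,8,-66,0,0,0,0.12],[38,14,-115,0,0,0,0.2],[38,20,-160,0,0,0,0.28],[38,25,-200,0,0,0,0.36],[38,27.3,-219.6,0,0,0,0.388],[38,27.3,-219.6,0,0,0,0.388],[38,27.3,-219.6,0,0,0,0.388]]
  ]
}}

```text
clock: 6.15
position: [638.3, -8.1, 161.9]
ee_rot: [0.032, 0.999, 0.0, -0.0]
contact_force: [0.7, 0.1, -4.4]
gripper_width: 44.7
grasp_force: 62.4
```

```bash
python3 -c "
from h import *
go(638.3,-9,125,86.3)
t=arm.get_image('top')[140:230,255:345,::-1];s=arm.get_image('scene')[120:250,290:420,::-1]
cv2.imwrite('pics/d.png',np.hstack([cv2.resize(t,(390,390)),cv2.resize(s,(390,390))]))
a=np.linspace(0,2*np.pi,90);z0=162.2-102.8
for X in((638.3,-9),):
  for z,r in((z0,33),(z0+70,33)):
    q=np.array([proj('scene',(X[0]+r*np.cos(t),X[1]+r*np.sin(t),z)) for t in a]);print(((q.min(0)-[290,120])*3).round(),((q.max(0)-[290,120])*3).round())
    q=np.array([proj('top',(X[0]+r*np.cos(t),X[1]+r*np.sin(t),z)) for t in a]);print('top',((q.min(0)-[255,140])*390/90).round(),((q.max(0)-[255,140])*390/90).round())
  g=np.radians(-103.2)
  for da in(-10,0,10):
    g=np.radians(-103.2+da);print('label',da,(proj('scene',(X[0]+33*np.cos(g),X[1]+33*np.sin(g),z0+47))-[290,120])*3)
"
```

```text
t 6.15 pos [638.3  -8.1 161.9] yawy 86.34 tilt [-8.e-04  2.e-04 -1.e+00] w 44.66707657753143 F [ 0.7  0.1 -4.4]
shift [-0.  -0.9 36.9] turn [ 0.0001 -0.0008  0.0008]
[166. 233.] [245. 275.]
top [161. 111.] [270. 217.]
[167. 161.] [249. 201.]
top [155.  75.] [273. 188.]
label -10 [173.90981001 216.39181029]
label 0 [178.5771946  219.22749885]
label 10 [184.15137948 221.63783214]
```

View pics/d.png

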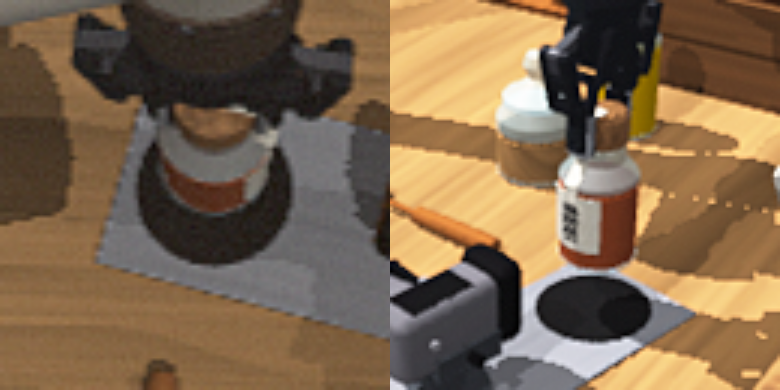

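The jar hangs upright over the pad, spanning scene-crop x 557–637 (predicted 556–638). Its label bars are at about (570,225), as predicted for facing the window. I'll lower it.

Emit:
{"method": "servo_tool", "body": {
  "rows": [
    [[38,0,-0.5,15,0,0,0],[38,0,-0.5,33,0,0,0],[38,0,-0.5,45,0,0,0],[38,0,-0.5,49,0,0,0],[38,0,-0.5,51,0,0,0],[38,0,-0.5,52,0,0,0],[38,0,-0.5,52,0,0,0]]
  ]
}}

```text
clock: 7.12
position: [638.8, -9.0, 110.8]
ee_rot: [0.032, 0.999, 0.0, 0.0]
contact_force: [-0.7, -0.5, -4.7]
gripper_width: 44.9
grasp_force: 62.4
```

Emit:
{"method": "servo_tool", "body": {
  "rows": [
    [[38,0,0,1,0,0,0],[38,0,0,1,0,0,0],[38,0,0,2,0,0,0],[38,0,0,2,0,0,0]]
  ]
}}

```text
clock: 7.62
position: [638.9, -9.0, 108.8]
ee_rot: [0.032, 0.999, -0.0, 0.0]
contact_force: [-0.3, -0.6, -2.3]
gripper_width: 44.4
grasp_force: 62.6
```

Emit:
{"method": "servo_tool", "body": {
  "rows": [
    [[38,0,0,0.5,0,0,0],[38,0,0,0.7,0,0,0],[38,0,0,0.7,0,0,0]]
  ]
}}

```text
clock: 8.0
position: [639.2, -9.0, 108.8]
ee_rot: [0.032, 0.999, -0.0, 0.001]
contact_force: [-1.0, 0.4, 4.9]
gripper_width: 44.8
grasp_force: 63.1
```

Standing on the pad; open slowly and rise straight up.

Emit:
{"method": "servo_tool", "body": {
  "rows": [
    [[48,0,0,0,0,0,0],[52,0,0,0,0,0,0],[60,0,0,0,0,0,0],[75,0,0,0,0,0,0],[85,0,0,0,0,0,0],[85,0,0,0,0,0,0],[85,0,0,0,0,0,0]]
  ]
}}

```text
clock: 8.88
position: [638.6, -9.0, 107.6]
ee_rot: [0.032, 0.999, 0.0, -0.0]
contact_force: [0.3, -0.5, -0.3]
gripper_width: 85.2
grasp_force: 0.0
```

Emit:
{"method": "servo_tool", "body": {
  "rows": [
    [[85,0,0,-15,0,0,0],[85,0,0,-50,0,0,0],[85,0,0,-100,0,0,0],[85,0,0,-120,0,0,0],[85,130,-80,-120,0,0,0],[85,130,-80,-120,0,0,0],[85,130,-80,-120,0,0,0],[85,130,-80,-120,0,0,0]]
  ]
}}

```text
clock: 9.88
position: [502.5, -81.4, 229.6]
ee_rot: [0.033, 0.999, 0.0, 0.001]
contact_force: [0.9, 0.9, 0.3]
gripper_width: 85.2
grasp_force: 0.0
```

```bash
python3 -c "
from h import *
go(638.3,-9,225,86.3)
T=arm.get_image('top')[:,:,::-1];S=arm.get_image('scene')[:,:,::-1]
cv2.imwrite('pics/e_t.png',T);cv2.imwrite('pics/e_s.png',S)
cv2.imwrite('pics/e.png',np.hstack([cv2.resize(T[140:230,270:360],(390,390)),cv2.resize(S[150:280,290:420],(390,390))]))
"
```

```text
t 9.875 pos [502.5 -81.4 229.6] yawy 86.26 tilt [ 2.8e-03  2.0e-04 -1.0e+00] w 85.20332435254778 F [0.9 0.9 0.3]
shift [-130.7   81.1    5. ] turn [ 0.0004  0.0028 -0.0008]
```

View pics/e.png

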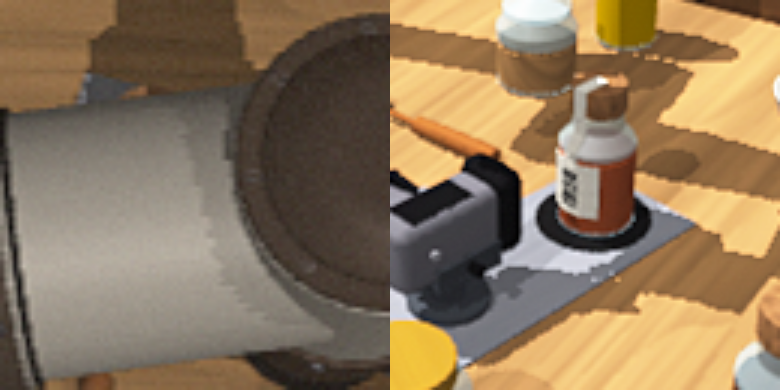

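The jar stands upright and centred on the pad, with the strip and label towards the scanner: foot centre about scene-crop (596,217), pad centre about (594.5,220). Next I'll locate the handle, using the first pictures.

```bash
python3 - <<'E'
from h import *
t=cv2.imread('pics/top0.png');s=cv2.imread('pics/scene0.png')
o=np.hstack([cv2.resize(t[186:254,336:400],(480,510),interpolation=cv2.INTER_CUBIC),cv2.resize(s[194:262,252:292],(300,510),interpolation=cv2.INTER_CUBIC)])
cv2.imwrite('pics/f.png',o)
E
```

```text
(no output)
```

View pics/f.png

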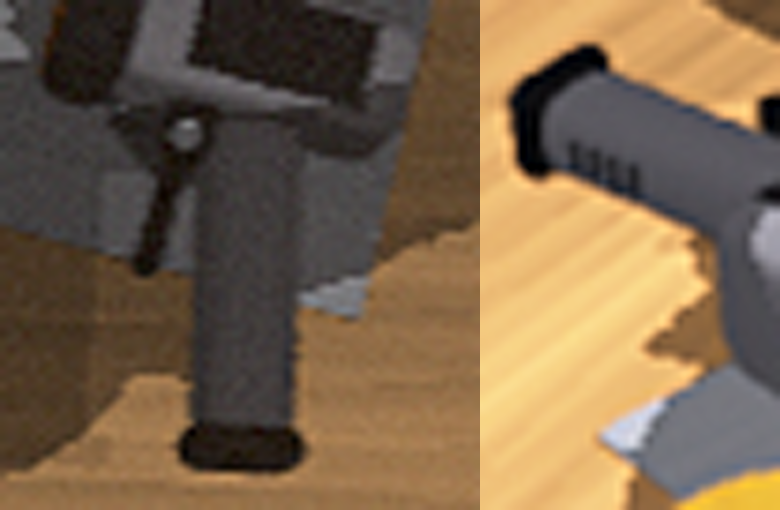

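```bash
python3 - <<'E'
from h import *
F=lambda x,y,z:ray("top",(x/7.5+336-.43,y/7.5+186-.43),z)[:2]
print("axis z75",F(247.5,200,75),F(242.5,420,75))
print("back z90",F(300,200,90),F(295,420,90)," z75",F(300,200,75))
print("front z60",F(195,200,60),F(190,420,60),"z75",F(195,200,75))
print("pin z85..95",F(186,133,90),"tip z85",F(145,272,85),"z75",F(145,268,75),"cap end z75",F(242,470,75))
G=lambda x,y,z:ray("scene",((x-480)/7.5+252-.43,y/7.5+194-.43),z)[:2]
print("scene back low z60",G(570,178,60),G(690,225,60),"top back?",G(590,75,90),G(760,135,90))
# model from pad: scanner axes
a=np.radians(76.8);ey=np.array([np.cos(a),np.sin(a)]);ex=np.array([ey[1],-ey[0]])
pad=np.array([638.3,-9]);
for n,p in(("axis1",F(247.5,200,75)),("axis2",F(242.5,420,75)),("pin",F(186,133,90)),("tip",F(145,270,80))):print(n,ex@(p-pad),ey@(p-pad))
E
```

```text
axis z75 [ 548.99708723 -173.02536449] [ 474.90585672 -171.02654587]
back z90 [ 546.79701152 -188.08583626] [ 473.87226763 -185.84481502]  z75 [ 549.47358009 -190.78098993]
front z60 [ 551.18208669 -157.40310392] [ 475.9257316  -155.65505465] z75 [ 548.5210616  -155.28714926]
pin z85..95 [ 568.40932535 -150.18488906] tip z85 [ 522.10126987 -137.25001186] z75 [ 524.95669598 -138.47402171] cap end z75 [ 458.39481645 -170.79195391]
scene back low z60 [ 476.33713874 -183.42125071] [ 525.39281456 -183.01497955] top back? [ 474.40529161 -167.54842296] [ 541.72849186 -165.66231881]
axis1 -49.488097134334126 -180.0840322395562
axis2 -122.0781880211488 -195.0568215489078
pin -35.804394084517135 -153.41422575937722
tip -82.31655993409483 -151.66627474309237
```

The crop shows the handle's axis running from (247,200) to (242,420), the silver pin at (186,133) and the blade tip at (145,270). That puts the squeeze centre near world (535,-165.5).

```bash
python3 -c "
from h import *
go(535,-165.5,229,88.3)"
```

```text
t 9.975 pos [504.5 -80.5 228.9] yawy 86.32 tilt [ 2.7e-03  1.0e-04 -1.0e+00] w 85.13420011521207 F [0.6 0.3 0. ]
shift [-35.9 -82.9  -0. ] turn [ 0.0002  0.0027 -0.0346]
```

Emit:
{"method": "servo_tool", "body": {
  "rows": [
    [[85,-34,-83,0,0,0,-0.035],[85,-34,-83,0,0,0,-0.035],[85,-34,-83,40,0,0,-0.035],[85,-34,-83,80,0,0,-0.035],[85,-34,-83,100,0,0,-0.035],[85,-34,-83,100,0,0,-0.035],[85,-34,-83,100,0,0,-0.035],[85,-34,-83,100,0,0,-0.035]]
  ]
}}

```text
clock: 10.98
position: [533.5, -165.4, 128.9]
ee_rot: [0.014, 1.0, -0.0, 0.001]
contact_force: [0.6, -0.5, 0.1]
gripper_width: 85.1
grasp_force: 0.0
```

```bash
python3 -c "
from h import *
S=arm.get_image('scene')[:,:,::-1]
go(535,-165.5,54,88.3)
cv2.imwrite('pics/g.png',cv2.resize(S[150:270,230:370],(700,600),interpolation=cv2.INTER_CUBIC))
"
```

```text
t 11.025 pos [ 533.2 -165.5  128.8] yawy 88.34 tilt [ 2.5e-03 -2.0e-04 -1.0e+00] w 84.98202353288929 F [0.1 0.8 0.1]
shift [-1.6  0.  74.8] turn [-0.0001  0.0025  0.0008]
```

View pics/g.png

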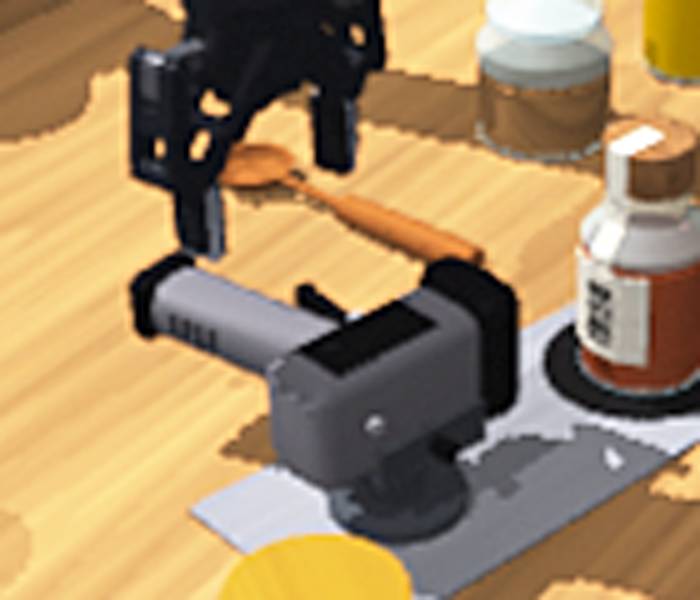

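The fingers are open above the handle, the near one at (205,220), and the path down on both sides is free. Descending.

Emit:
{"method": "servo_tool", "body": {
  "rows": [
    [[85,-1.5,0,20,0,0,0],[85,-1.5,0,35,0,0,0],[85,-1.5,0,45,0,0,0],[85,-1.5,0,52,0,0,0],[85,-1.5,0,60,0,0,0],[85,-1.5,0,68,0,0,0],[85,-1.5,0,74,0,0,0],[85,-1.5,0,74,0,0,0]]
  ]
}}

```text
clock: 12.02
position: [533.5, -165.6, 53.1]
ee_rot: [0.015, 1.0, 0.0, -0.001]
contact_force: [-0.2, -1.4, 0.7]
gripper_width: 84.9
grasp_force: 0.0
```

Emit:
{"method": "servo_tool", "body": {
  "rows": [
    [[75,0,0,0,0,0,0],[65,0,0,0,0,0,0],[60,0,0,0,0,0,0],[56,0,0,0,0,0,0],[53,0,0,0,0,0,0],[53,0,0,0,0,0,0]]
  ]
}}

```text
clock: 12.78
position: [533.8, -164.7, 54.1]
ee_rot: [0.015, 1.0, 0.0, 0.0]
contact_force: [-2.1, 4.9, 3.5]
gripper_width: 53.1
grasp_force: 2.8
```

Emit:
{"method": "servo_tool", "body": {
  "rows": [
    [[51,0,-1,0,0,0,0],[50,0,-1.5,0,0,0,0],[49,0,-1.5,0,0,0,0],[49,0,-1.5,0,0,0,0]]
  ]
}}

```text
clock: 13.28
position: [533.4, -165.9, 54.1]
ee_rot: [0.015, 1.0, 0.001, -0.0]
contact_force: [-1.9, 6.8, 5.6]
gripper_width: 48.9
grasp_force: 3.4
```

Emit:
{"method": "servo_tool", "body": {
  "rows": [
    [[47,0,0,0,0,0,0],[45.5,0,0,0,0,0,0],[45.5,0,0,0,0,0,0]]
  ]
}}

```text
clock: 13.65
position: [533.4, -165.9, 54.1]
ee_rot: [0.015, 1.0, 0.001, -0.0]
contact_force: [-2.0, 6.4, 5.2]
gripper_width: 45.6
grasp_force: 4.0
```

Emit:
{"method": "servo_tool", "body": {
  "rows": [
    [[44,0,0,0,0,0,0],[42,0,0,0,0,0,0],[40,0,0,0,0,0,0],[40,0,0,0,0,0,0]]
  ]
}}

```text
clock: 14.15
position: [533.4, -166.9, 54.6]
ee_rot: [0.015, 1.0, 0.0, -0.0]
contact_force: [-1.6, 2.8, 6.5]
gripper_width: 42.9
grasp_force: 59.9
```

Emit:
{"method": "servo_tool", "body": {
  "rows": [
    [[40,0,0,0,0,0,0],[40,0,0,0,0,0,0],[40,0,0,0,0,0,0],[40,0,0,0,0,0,0],[40,0,0,0,0,0,0],[40,0,0,0,0,0,0],[40,0,0,0,0,0,0],[40,0,0,0,0,0,0],[40,0,0,0,0,0,0],[40,0,0,0,0,0,0]]
  ]
}}

```text
clock: 15.4
position: [533.4, -166.9, 54.6]
ee_rot: [0.015, 1.0, 0.0, -0.0]
contact_force: [-2.2, 2.0, 7.3]
gripper_width: 42.5
grasp_force: 59.9
```

Emit:
{"method": "servo_tool", "body": {
  "rows": [
    [[40,0,0,0,0,0,0],[40,0,0,0,0,0,0],[50,0,0,0,0,0,0],[60,0,0,0,0,0,0],[75,0,0,0,0,0,0],[85,0,0,0,0,0,0],[85,0,0,0,0,0,0],[85,0,0,0,0,0,0],[85,0,0,0,0,0,0],[85,0,0,0,0,0,0]]
  ]
}}

```text
clock: 16.65
position: [533.8, -167.1, 53.6]
ee_rot: [0.015, 1.0, -0.0, 0.0]
contact_force: [-0.5, -0.3, 0.3]
gripper_width: 84.9
grasp_force: 0.0
```

Emit:
{"method": "servo_tool", "body": {
  "rows": [
    [[85,0,0,-20,0,0,0],[85,0,0,-60,0,0,0],[85,0,0,-110,0,0,0],[85,0,0,-160,0,0,0],[85,100,0,-180,0,0,0],[85,100,0,-180,0,0,0],[85,100,0,-180,0,0,0],[85,100,0,-180,0,0,0]]
  ]
}}

```text
clock: 17.65
position: [434.3, -164.2, 233.9]
ee_rot: [0.015, 1.0, -0.0, 0.001]
contact_force: [0.3, 0.6, -0.4]
gripper_width: 84.7
grasp_force: 0.0
```

```bash
python3 -c "
from h import *
S=arm.get_image('scene')[:,:,::-1]
go(535,-165.5,54,88.3)
cv2.imwrite('pics/z.png',cv2.resize(S[130:270,250:450],(800,560),interpolation=cv2.INTER_CUBIC))
"
```

```text
t 17.7 pos [ 434.6 -164.2  233.5] yawy 88.33 tilt [ 2.e-04 -1.e-04 -1.e+00] w 85.03006184048388 F [-0.1 -0.   1. ]
shift [-100.4    1.6  179.5] turn [-0.0001  0.0002  0.0006]
```

View pics/z.png

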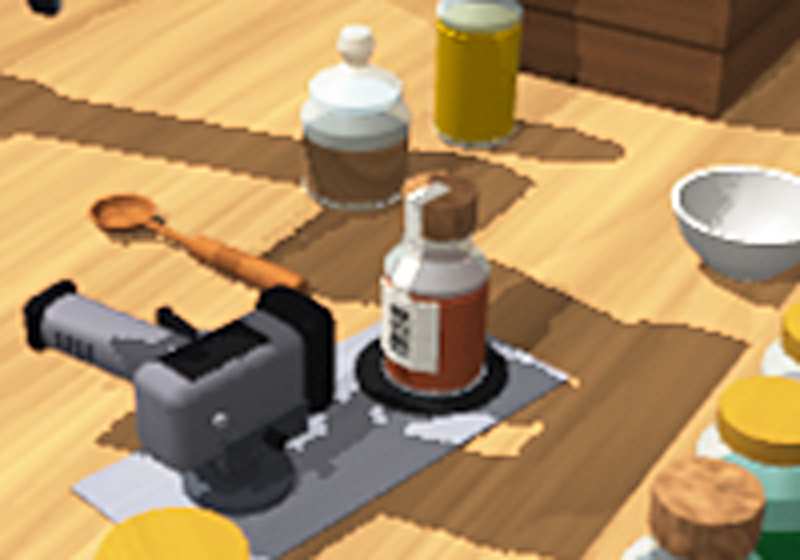

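The jar stands on the pad at about (436,367), facing the window. The trigger is out again at (175,322), and the other things are where they were.

```bash
python3 -c "
from bench import arm
print(arm.job_done())"
```

```text
the job is handed in; nothing more can be done
None
```

I set the jar upright on the pad, about 2–3 mm off centre, with its label facing the scanner's window, then squeezed the trigger home for over a second, let it spring back, and handed the job in at about 18 s.

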